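Show a rinsed beaker to the inspection camera

TASK

Lift the smaller glass vessel, the short beaker standing upside down on a peg of the grey drying stand, off its peg and show its inside to the small upward-tilted inspection camera: hold it still in the air, centred on the line of sight of the lens, open mouth facing the lens squarely and the rim about 80 mm in front of it. Finish while still holding the beaker there, carried by the gripper alone. Leave the larger upturned glass on its peg and do not touch the camera.

Things in the scene. Friction and masses are not known exactly. Their poses are not given: they have to be found in the camera images.
- beaker_centre (a point): Centre (half-way up, on the axis) of the loose glass beaker: 44 mm outside diameter, 55 mm high, straight walls about 2 mm thick, tiny pouring lip, clear grey glass, about 60 g (varies). It starts upside down over a peg: its own z axis runs from its closed bottom to its open mouth, so z points down at the start. Graspable anywhere round the wall, e.g. across the diameter half-way up.
- beaker_mouth (a point): Centre of the beaker's open mouth, in the plane of the rim, 27.5 mm from beaker_centre along its z axis (same axes).
- tumbler_centre (a point): Centre (half-way up) of the larger loose glass: 66 mm across the mouth, 78 mm high, also upside down on the other peg of the stand. To be left alone. Which of the two pegs each vessel stands on varies.
- drying_stand: Fixed light grey tray, 100 (its x) by 230 mm (its y), origin at the centre of its underside, yaw varies. Rims stand on its deck, 14 mm above the table. Two black pegs, 11 mm thick, at y = +55 and -55 mm, reach 38 mm above the deck; the beaker has 12 mm play round one: lift it straight up 45 mm or more. A tall microscope stands at the table's right end (x over 0.48, y under -0.42 m): keep clear.
- camera_lens (a point): Centre of the front glass of the inspection camera, a fixed thing: black base plate 100 x 85 mm, two aluminium uprights, and between them a grey head with a 47 mm ring round the lens. The lens looks along the point's own -x axis, which points towards the robot's side of the table and slopes up by 53 to 69 degrees above level (varies, as do the camera's place and yaw); own y is level. The head's axle lies 47 mm behind the lens, 85 mm above the table.
- camera_head (a joint): Tilt of the camera's head, rad: the lens looks up by this angle above level. It is clamped stiffly and must not be touched; only for reading.
There are look-alikes about, which are no part of the job. What is shaped like the part that bears beaker_centre but orange or red is not meant.

How it is judged (in metres and radians):
On the way:
1. the beaker is lifted clear of its peg in the gripper (height (world z) of beaker_centre above 0.1 m and contact force between beaker and the fingers above 0.3 N and contact force between beaker and drying_stand below 0.1 N), for 0.2 s.
At the end, for the whole second after the job is handed in: The gripper alone holds the beaker still in the air; its mouth faces the lens, mouth centre 55 to 105 mm in front of the lens and within 18 mm of the lens axis (own y and z), beaker axis within 0.22 rad of it; the larger glass within 30 mm of where it stood (x of beaker_mouth in the frame of camera_lens between -0.105 and -0.055 m and y of beaker_mouth in the frame of camera_lens between -0.018 and 0.018 m and z of beaker_mouth in the frame of camera_lens between -0.018 and 0.018 m and angle between the z axis of beaker_centre and the x axis of camera_lens, either way round below 0.22 rad and x of beaker_centre in the frame of camera_lens below -0.075 m and angle between beaker_centre's own z axis and vertical above 1.7 rad and height (world z) of beaker_centre above 0.12 m and contact force between beaker and the fingers above 0.3 N and contact force between beaker and drying_stand below 0.1 N and contact force between beaker and inspection_camera below 0.1 N and linear speed of beaker below 0.03 m/s and distance of tumbler_centre from where it was at the start of the episode below 0.03 m); the arm keeps its last pose, push and grip.
It fails at once if the inspection camera is touched (contact force between inspection_camera and anything else above 1 N).
It fails at once if the larger glass is pushed or taken off its place (distance of tumbler_centre from where it was at the start of the episode above 0.03 m).
It also fails if it takes over 43 s, if anything falls off the work surface, if the arm or the gripper's body presses on something with over 40 N, if the wrist force passes 120 N, or if a joint passes its speed limit or range.

ROBOT

A 6-joint arm with a two-finger parallel gripper is mounted at the origin on a cart in front of the work surface, level with it; the furniture and walls round the work are solid. World frame = base frame: x ahead of the robot, y to its left, z up, the work surface at z = 0. Lengths are in mm, angles in rad, forces in N, time in s.
With the tool pointing down it reaches from about 300 to 775 mm from the base axis. Payload 14.6 kg.
Tool frame: the origin (TCP) lies at the very end of the fingers, on their centre line; the grasp point (between the pads) lies 19 mm behind it; z points along the fingers, y is the line along which they close (so a half turn about z gives the same grasp; the last joint's range is limited). The gripper opens to 94 mm and grips with 3 to 60 N. Pads are 16 mm wide; open, the fingers measure 119 mm over their backs; the gripper's body (75 mm by 177 mm) begins 78 mm behind the grasp point.
Start: joints at [1.118, 0.3, 1.521, -0, 1.321, -0.067], TCP at [206.962, 509.565, 205.446] pointing down, gripper open.
Joint ranges: [-3.03, 3.03], [-0.79, 2.21], [0.23, 2.52], [-1.04, 4.18], [0, 3.07], [-2.55, 2.55]. Speed limits (rad/s): [2.22, 2.22, 2.57, 3.14, 3.14, 3.14].

INTERFACE

Orientations are given as [roll, pitch, yaw] about the fixed x, y, z axes, in that order (R = Rz(yaw) Ry(pitch) Rx(roll)).
In Python, from cell import manip, camera, get_calibration gives the robot as it stands.
- The arm moves only by the tool arm_command, never from a script. Its argument "targets" is a list of rows, each an object of numbers: "hand": the opening, from -1 (shut) to 1 (fully open), so that 0 is half open; "x", "y", "z": the shift along the tool's x, y, z in m; "yaw": the turn about the tool's z in rad. In form: [{"hand": .., "x": .., "y": .., "z": .., "yaw": ..}, ...]. A call has 1 to 10 rows; each row shifts and turns the commanded pose from where the row before left it, along the tool's axes as they then stand; what a row does not reach is not made up. A row lasts 1/10 s, in which the tool goes at most 50 mm and 8.59 degrees, less where a joint would pass 70% of its speed; a pose out of reach is approached as far as the arm can. A call is refused whole if a number of a shift passes 0.05 or a number of a turn 0.15, either way. A call with a gripper value outside its range is refused whole. The fingers move at their own pace and stop on an object; "newtons" is the grip in N (left out, the last holds). Time passes only in rows, so rows that do not move let the fingers close. It gives the time, the measured TCP pose, the force, the opening and the grip force at its end, in the units of the state.
- manip.read_state(): the state, without advancing time (a new reading comes with each control period).
- camera(name): name is "scene" or "top"; returns the picture (384x512x3 uint8, red, green, blue); there is no depth.
- get_calibration(name): a dict with "K" (3x3 intrinsics, pixels), "cam_to_world" (4x4, takes a point from camera to world coordinates). Camera axes: x right, y up, looking along -z (the intrinsics and any distortion apply to the point x, -y, -z); pixel columns grow to the right and rows downward; lengths in mm; the calibration is good to about 2 mm. A picture is of the moment at which its call begins. get_calibration takes no time and is no camera call.
- manip.sign_off(): hands the job in; it is judged then, once.
The state is a dict: "clock": time; "joints": joint angles; "qd": joint speeds; "effort": joint torques, N m; "eef_pos": TCP position; "eef_rot": TCP orientation; "wrist_force": force on the tool from outside, world axes, zero at the start; "moment": the same for the moment, N m; "finger_gap": finger opening in mm; "finger_force": force on a finger pad.
Only numpy, scipy, OpenCV 4.12 (cv2) and the standard library are available. Lean on these libraries where they do the work, as an engineer would, in place of code of your own. Each camera call takes 0.05 s, during which the arm holds its last target. There are 200 camera calls.

## Working session

There is one attempt and no reset: what is moved stays moved. The work goes in short steps, Python scripts to look and compute and a tool call to move; the robot and the scene stay as the last step left them, time stands still between calls to the robot, and variables do not carry over. Pictures are saved under pics/ and viewed, at most 10 in all, crops included, and the job is handed in when it is done.

Besides the shell and the picture viewer there is one more tool, called after ">>>" by a JSON object that holds its "api" and its "payload". arm_command: Moves the arm, as the interface text tells. Its arguments: {"type":"object","properties":{"targets":{"type":"array"},"newtons":{"type":"number"}},"required":["targets"]}

```bash
mkdir -p pics; ls; python3 - <<'E'
from cell import manip,camera,get_calibration
import cv2,numpy as np
np.set_printoptions(precision=4,suppress=True)
for n in("scene","top"):
    im=camera(n);cv2.imwrite(f"pics/{n}0.png",cv2.resize(im[:,:,::-1],(800,600),interpolation=cv2.INTER_CUBIC));np.save(f"pics/{n}0.npy",im)
    c=get_calibration(n);print(n,c)
print(manip.read_state())
E
```

```text
pics
scene {'K': array([[366.7608,   0.    , 254.5935],
       [  0.    , 366.7608, 191.8384],
       [  0.    ,   0.    ,   1.    ]]), 'cam_to_world': array([[   0.6581,    0.4758,   -0.5835,   37.2652],
       [  -0.7528,    0.4013,   -0.5218, -480.0943],
       [  -0.0141,    0.7826,    0.6223,  610.939 ],
       [   0.    ,    0.    ,    0.    ,    1.    ]])}
top {'K': array([[496.2444,   0.    , 254.0322],
       [  0.    , 496.2444, 195.0114],
       [  0.    ,   0.    ,   1.    ]]), 'cam_to_world': array([[   0.0018,    0.9808,   -0.195 ,  259.7324],
       [  -1.    ,   -0.0001,   -0.0099,  -44.1248],
       [  -0.0097,    0.1951,    0.9807, 1368.2805],
       [   0.    ,    0.    ,    0.    ,    1.    ]])}
{'clock': 0.1, 'joints': array([ 1.1184,  0.3004,  1.5215, -0.    ,  1.3207, -0.0666]), 'qd': array([-0.0008, -0.0014, -0.0016,  0.0004, -0.0022,  0.0006]), 'effort': array([  0.0024, -53.2637, -35.3289,   0.071 ,   0.0234,  -0.    ]), 'eef_pos': array([206.842 , 509.3674, 204.9577]), 'eef_rot': array([-3.1406, -0.0001,  2.7558]), 'wrist_force': array([-0.2283, -0.8021,  0.1151]), 'moment': array([ 0.0439, -0.0564,  0.011 ]), 'finger_force': 0.0, 'finger_gap': 94.17759437558608}
```

View pics/scene0.png

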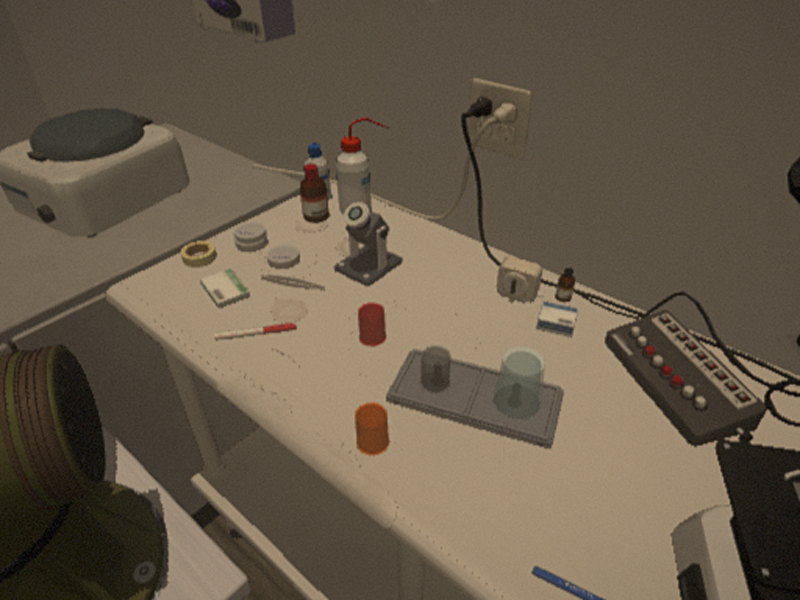

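View pics/top0.png

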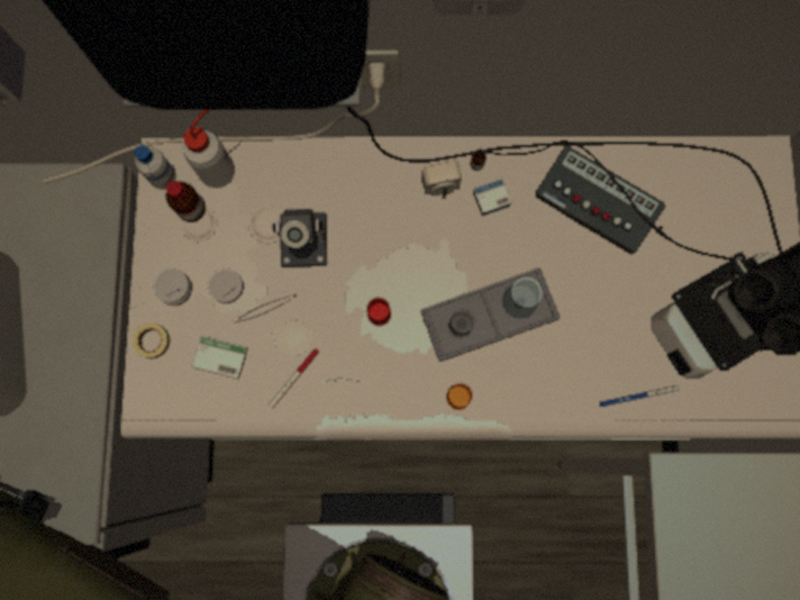

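The scene view shows the beaker at about (435,368), on the stand's left peg. The tumbler is at (520,382), the inspection camera at (367,240), and the red and orange decoys at (372,325) and (372,428). In the top view the beaker is at (461,323), the tumbler at (525,295) and the camera head at (300,236). I'll enlarge these next.

```bash
cat > h.py <<'E'
import numpy as np,cv2
from cell import manip,camera,get_calibration
np.set_printoptions(precision=3,suppress=True)
def ray(n,u,v):
    c=get_calibration(n);d=np.linalg.inv(c["K"])@[u,v,1];T=c["cam_to_world"]
    d=T[:3,:3]@(d*[1,-1,-1]);return T[:3,3],d/np.linalg.norm(d)
def plane(n,u,v,z):
    o,d=ray(n,u,v);return o+d*(z-o[2])/d[2]
def tri(a,b):  # native pixels in scene, top
    o,d=ray("scene",*a);p,e=ray("top",*b)
    s,t=np.linalg.lstsq(np.c_[d,-e],p-o,rcond=None)[0]
    return (o+s*d+p+t*e)/2,np.linalg.norm(o+s*d-p-t*e)
def proj(n,P):
    c=get_calibration(n);q=np.linalg.inv(c["cam_to_world"])@np.r_[P,1];q=c["K"]@(q[:3]*[1,-1,-1]);return q[:2]/q[2]
def crop(im,x,y,w,h,W=400,H=300):
    c=cv2.resize(im[y:y+h,x:x+w,::-1],(W,H),interpolation=cv2.INTER_CUBIC).astype(float)
    return np.clip((c/np.percentile(c,99))**.7*240,0,255).astype(np.uint8)
E
python3 - <<'E'
from h import *
S=np.load("pics/scene0.npy");T=np.load("pics/top0.npy")
a=np.vstack([np.hstack([crop(S,245,210,120,90),crop(S,205,120,60,45*4//3-0)]),np.hstack([crop(T,265,165,100,75),crop(T,168,125,60,45)])])
cv2.imwrite("pics/c1.png",a)
E
```

```text
(no output)
```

View pics/c1.png

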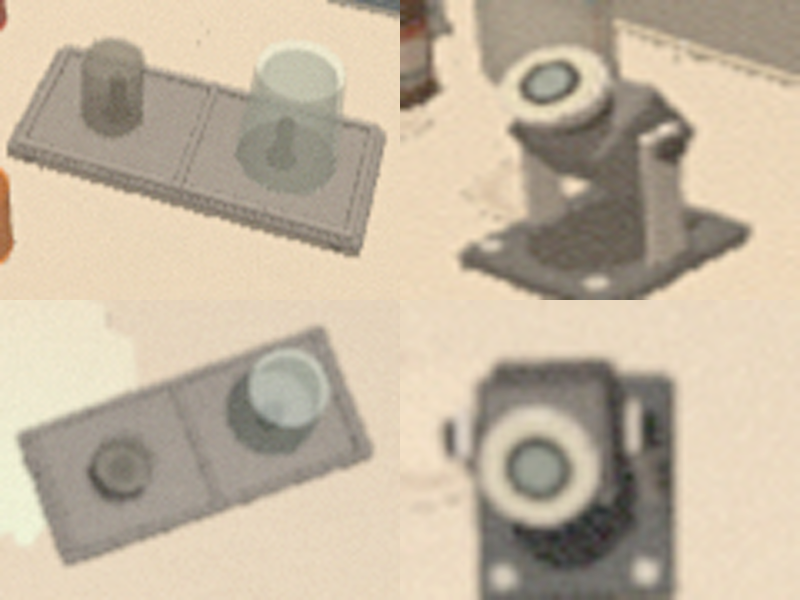

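The enlarged crops show the lens at about (551,83) in the scene crop and (538,467) in the top crop. The beaker's closed end is at about (121,467) in the top crop, and the stand's corners are clear.

```bash
python3 - <<'E'
from h import *
S=np.load("pics/scene0.npy");T=np.load("pics/top0.npy")
f=lambda u,v,x,y,sx,sy:((u+.5)/sx-.5+x,(v+.5)/sy-.5+y)
sc=lambda u,v:f(u-400,v,205,120,400/60,5); tc=lambda u,v:f(u-400,v-300,168,125,400/60,400/60)
ss=lambda u,v:f(u,v,245,210,10/3,10/3); ts=lambda u,v:f(u,v-300,265,165,4,4)
print("lens",tri(sc(551,83),tc(538,467)));print("ring",tri(sc(555,86),tc(541,467)))
print("axle R",tri(sc(668,143),tc(650,425)))
print("plate TR",tri(sc(750,230),tc(673,378)), "top TR z5",plane("top",*tc(673,378),5),"TR low",plane("top",*tc(673,600),5),"scene L corner",plane("scene",*sc(461,257),5))
print("beaker",tri(ss(113,50),ts(122,465)),plane("top",*ts(122,465),69), "scene base",plane("scene",*ss(111,124),14))
print("tumbler",plane("top",*ts(288,388),92))
for p in [(20,435),(322,327),(372,452),(68,564)]: print("stand",plane("top",*ts(*p),14))
# ring masks
for n,im,(x,y,w,h) in(("scene",S,(215,124,40,26)),("top",T,(178,138,24,26))):
    g=cv2.cvtColor(cv2.resize(im[y:y+h,x:x+w],None,fx=8,fy=8,interpolation=cv2.INTER_CUBIC),cv2.COLOR_RGB2GRAY)
    t,m=cv2.threshold(g,0,255,cv2.THRESH_OTSU)
    cs,hi=cv2.findContours(m,cv2.RETR_CCOMP,cv2.CHAIN_APPROX_NONE)
    for c,hh in zip(cs,hi[0]):
        if len(c)>40:
            e=cv2.fitEllipse(c);print(n,"hole" if hh[3]>=0 else "out",((np.array(e[0])+.5)/8-.5+[x,y]),np.array(e[1])/8,e[2],t)
E
```

```text
lens (array([627.812, 140.812, 122.255]), np.float64(1.4293907548425386))
ring (array([628.534, 139.761, 120.449]), np.float64(0.9645224461553972))
axle R (array([654.461, 101.905,  88.193]), np.float64(3.8955104668748795))
plate TR (array([701.454, 101.029,   6.921]), np.float64(1.9098216602725715)) top TR z5 [702.829 100.619   5.   ] TR low [604.335  98.678   5.   ] scene L corner [602.143 180.715   5.   ]
beaker (array([ 488.886, -140.778,   73.448]), np.float64(2.609106021807888)) [ 488.697 -140.207   69.   ] scene base [ 483.858 -146.698   14.   ]
tumbler [ 535.988 -248.173   92.   ]
stand [519.534 -73.792  14.   ]
stand [ 596.611 -285.779   14.   ]
stand [ 507.539 -317.301   14.   ]
stand [ 429.492 -106.298   14.   ]
scene out [243.175 146.234] [1.668 6.682] 54.614723205566406 108.0
scene out [246.88  135.697] [14.403 28.245] 148.6674346923828 108.0
scene hole [249.449 130.802] [1.576 3.428] 109.89099884033203 108.0
scene out [223.12  136.252] [21.651 26.257] 11.407103538513184 108.0
scene hole [226.99  136.063] [ 8.352 10.55 ] 48.4334716796875 108.0
top out [188.238 149.854] [4.972 5.39 ] 104.01386260986328 76.0
top out [187.097 150.734] [17.24  25.185] 33.925636291503906 76.0
top hole [188.25  149.818] [ 9.466 10.17 ] 123.0947036743164 76.0
top out [178.3   140.666] [ 1.59  14.043] 2.797024965286255 76.0
```

Triangulated positions in mm:

| Item | Position | Note |
|---|---|---|
| Lens | (628, 140.6, 123) | tilt about 0.955 rad, yaw about 0.02 |
| Beaker | (488, -142) | peg at about (494, -144) |

The moves can't tilt the tool. I'll grip near the closed end, then tilt the beaker about the finger axis by dragging its inner wall against the peg top. First I go above it.

>>> {"api": "arm_command", "payload": {"targets": [{"hand": 1,"x": 0,"y": 0,"z": 0,"yaw": -0.135},{"hand": 1,"x": 0,"y": 0,"z": 0,"yaw": -0.135},{"hand": 1,"x": 0,"y": 0,"z": 0,"yaw": -0.135},{"hand": 1,"x": -0.0168,"y": -0.041,"z": 0.0034,"yaw": 0},{"hand": 1,"x": -0.0168,"y": -0.041,"z": 0.0034,"yaw": 0},{"hand": 1,"x": -0.0168,"y": -0.041,"z": 0.0034,"yaw": 0},{"hand": 1,"x": -0.0168,"y": -0.041,"z": 0.0034,"yaw": 0},{"hand": 1,"x": -0.0168,"y": -0.041,"z": 0.0034,"yaw": 0},{"hand": 1,"x": -0.0168,"y": -0.041,"z": 0.0034,"yaw": 0},{"hand": 1,"x": -0.0168,"y": -0.041,"z": 0.0034,"yaw": 0}]}}

```text
clock: 1.1
eef_pos: [330.2, 223.2, 181.5]
eef_rot: [3.142, 0.0, -3.122]
wrist_force: [0.4, 0.6, 0.2]
finger_gap: 93.7
finger_force: 0.0
```

>>> {"api": "arm_command", "payload": {"targets": [{"hand": 1,"x": -0.0168,"y": -0.041,"z": 0.0034,"yaw": 0},{"hand": 1,"x": -0.0168,"y": -0.041,"z": 0.0034,"yaw": 0},{"hand": 1,"x": -0.0168,"y": -0.041,"z": 0.0034,"yaw": 0},{"hand": 1,"x": -0.0168,"y": -0.041,"z": 0.0034,"yaw": 0},{"hand": 1,"x": -0.0168,"y": -0.041,"z": 0.0034,"yaw": 0},{"hand": 1,"x": -0.0168,"y": -0.041,"z": 0.0034,"yaw": 0},{"hand": 1,"x": -0.0168,"y": -0.041,"z": 0.0034,"yaw": 0},{"hand": 1,"x": -0.0168,"y": -0.041,"z": 0.0034,"yaw": 0},{"hand": 1,"x": -0.0168,"y": -0.041,"z": 0.0034,"yaw": 0},{"hand": 1,"x": 0,"y": 0,"z": 0,"yaw": 0}]}}

```text
clock: 2.1
eef_pos: [488.9, -144.8, 149.9]
eef_rot: [-3.142, -0.001, -3.126]
wrist_force: [-0.4, -0.4, 0.6]
finger_gap: 94.1
finger_force: 0.0
```

>>> {"api": "arm_command", "payload": {"targets": [{"hand": 1,"x": 0.0015,"y": 0.002,"z": 0.03,"yaw": 0},{"hand": 1,"x": 0,"y": 0,"z": 0.03,"yaw": 0},{"hand": 1,"x": 0,"y": 0,"z": 0.03,"yaw": 0},{"hand": 1,"x": 0,"y": 0,"z": 0.02,"yaw": 0},{"hand": 1,"x": 0,"y": 0,"z": 0.009,"yaw": 0},{"hand": 1,"x": 0,"y": 0,"z": 0,"yaw": 0}]}}

```text
clock: 2.7
eef_pos: [486.3, -138.7, 31.4]
eef_rot: [3.141, -0.002, -3.122]
wrist_force: [-0.3, -0.6, 0.3]
finger_gap: 94.0
finger_force: 0.0
```

```bash
python3 - <<'E'
from h import *
S=camera("scene");cv2.imwrite("pics/c2.png",crop(S,235,180,120,90,640,480));print(manip.read_state()["eef_pos"])
E
```

```text
[ 486.84  -138.971   32.374]
```

View pics/c2.png

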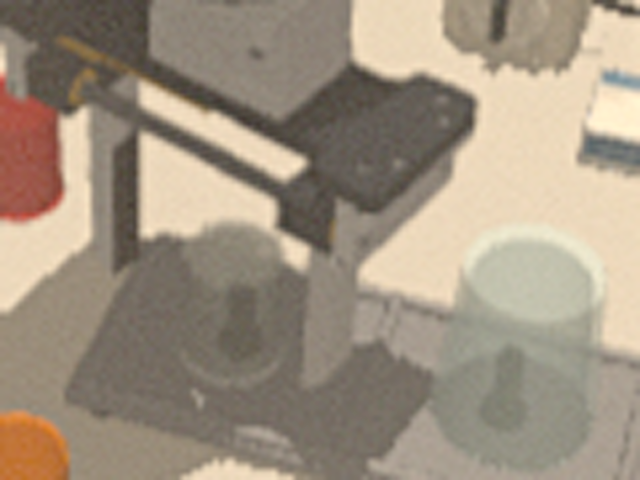

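The beaker sits between the open fingers at about (237,300) in the crop, and the tumbler at (530,340) is clear. Closing the gripper now.

>>> {"api": "arm_command", "payload": {"targets": [{"hand": -0.5,"x": 0,"y": 0,"z": 0,"yaw": 0},{"hand": -0.5,"x": 0,"y": 0,"z": 0,"yaw": 0},{"hand": -0.5,"x": 0,"y": 0,"z": 0,"yaw": 0},{"hand": -0.5,"x": 0,"y": 0,"z": 0,"yaw": 0},{"hand": -0.5,"x": 0,"y": 0,"z": 0,"yaw": 0},{"hand": -0.5,"x": 0,"y": 0,"z": 0,"yaw": 0},{"hand": -0.5,"x": 0,"y": 0,"z": 0,"yaw": 0},{"hand": -0.5,"x": 0,"y": 0,"z": 0,"yaw": 0},{"hand": -0.5,"x": 0,"y": 0,"z": 0,"yaw": 0},{"hand": -0.5,"x": 0,"y": 0,"z": 0,"yaw": 0}], "newtons": 12}}

```text
clock: 3.75
eef_pos: [486.8, -139.2, 32.1]
eef_rot: [-3.142, 0.0, -3.122]
wrist_force: [0.6, -0.0, 0.7]
finger_gap: 41.7
finger_force: 12.0
```

Gripped, though the gap is 41.7 mm, slightly under 44. I'll lift 31 mm straight up and check.

>>> {"api": "arm_command", "payload": {"targets": [{"hand": -0.5,"x": 0,"y": 0,"z": -0.011,"yaw": 0},{"hand": -0.5,"x": 0,"y": 0,"z": -0.01,"yaw": 0},{"hand": -0.5,"x": 0,"y": 0,"z": -0.01,"yaw": 0},{"hand": -0.5,"x": 0,"y": -0.004,"z": 0,"yaw": 0},{"hand": -0.5,"x": 0,"y": 0,"z": 0,"yaw": 0}]}}

```text
clock: 4.25
eef_pos: [486.9, -143.6, 63.4]
eef_rot: [-3.141, 0.001, -3.123]
wrist_force: [-0.7, 0.3, -0.9]
finger_gap: 41.9
finger_force: 12.0
```

```bash
python3 - <<'E'
from h import *
S=camera("scene");cv2.imwrite("pics/c3.png",crop(S,235,180,80,60,640,480));s=manip.read_state();print(s["eef_pos"],s["finger_gap"])
for P in [(494.4,-144.1,52),(494.4,-144.1,14)]: print((proj("scene",P)-[235,180]+.5)*8)
g=s["eef_pos"]+[0,0,19]
for dz in(18,-37): print(dz,(proj("scene",g+[0,0,dz])-[235,180]+.5)*8)
E
```

```text
[ 486.745 -143.386   62.97 ] 42.0206001718884
[367.94  414.814]
[363.845 512.888]
18 [352.987 296.315]
-37 [347.531 447.594]
```

View pics/c3.png

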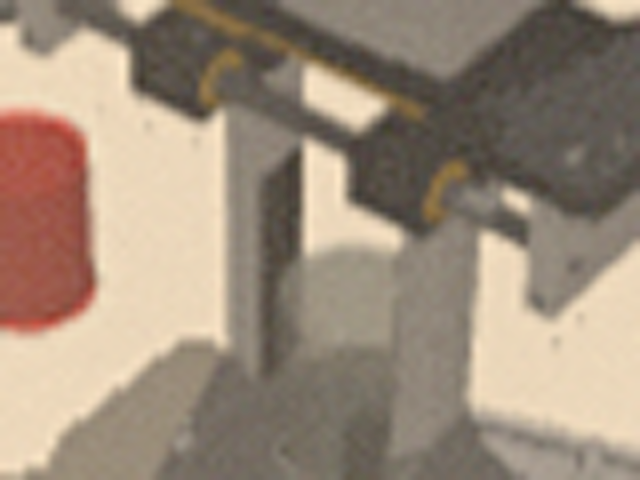

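The beaker came up with the fingers: its top is at about (345,275), and the peg shows at (365,430) as predicted. Next I tilt it by moving -x and down so the peg top pushes the +x inner wall.

>>> {"api": "arm_command", "payload": {"targets": [{"hand": -0.5,"x": 0.007,"y": 0,"z": 0,"yaw": 0},{"hand": -0.5,"x": 0.003,"y": 0,"z": 0.0023,"yaw": 0},{"hand": -0.5,"x": 0.0025,"y": 0,"z": 0.0023,"yaw": 0},{"hand": -0.5,"x": 0.0025,"y": 0,"z": 0.0028,"yaw": 0},{"hand": -0.5,"x": 0.002,"y": 0,"z": 0.0028,"yaw": 0}]}}

```text
clock: 4.8
eef_pos: [470.0, -143.6, 52.7]
eef_rot: [-3.141, 0.001, -3.122]
wrist_force: [4.8, 0.1, -0.4]
finger_gap: 41.7
finger_force: 12.0
```

>>> {"api": "arm_command", "payload": {"targets": [{"hand": -0.5,"x": 0.002,"y": 0,"z": 0.0035,"yaw": 0},{"hand": -0.5,"x": 0.002,"y": 0,"z": 0.0035,"yaw": 0},{"hand": -0.5,"x": 0,"y": 0,"z": 0,"yaw": 0}]}}

```text
clock: 5.1
eef_pos: [465.2, -143.4, 45.3]
eef_rot: [3.141, -0.001, -3.122]
wrist_force: [0.5, -0.4, 1.7]
finger_gap: 41.5
finger_force: 12.0
```

```bash
python3 - <<'E'
from h import *
S=camera("scene");cv2.imwrite("pics/c4.png",crop(S,235,180,80,60,640,480));s=manip.read_state();print(s["eef_pos"],s["finger_gap"],s["wrist_force"])
E
```

```text
[ 465.271 -143.402   45.456] 41.888731851489446 [ 0.601 -0.086  0.366]
```

View pics/c4.png

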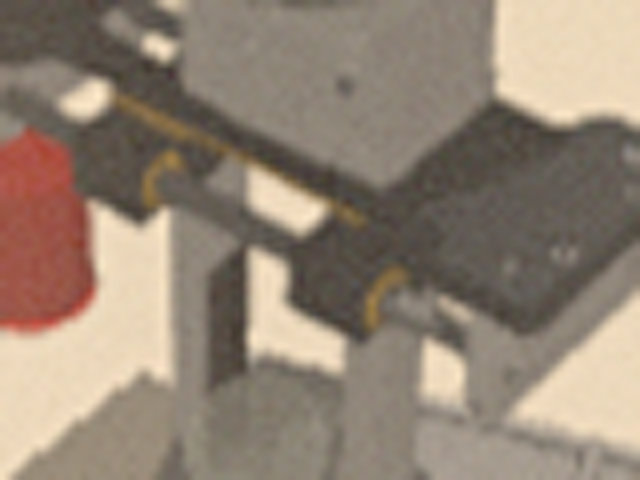

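A 4.8 N push showed during the tilt; the beaker itself is at about (270,430), mostly hidden. I'll lift clear to see it.

>>> {"api": "arm_command", "payload": {"targets": [{"hand": -0.5,"x": 0,"y": 0,"z": -0.02,"yaw": 0},{"hand": -0.5,"x": 0,"y": 0,"z": -0.03,"yaw": 0},{"hand": -0.5,"x": 0,"y": 0,"z": -0.03,"yaw": 0},{"hand": -0.5,"x": 0,"y": 0,"z": -0.03,"yaw": 0},{"hand": -0.5,"x": 0,"y": 0,"z": -0.02,"yaw": 0},{"hand": -0.5,"x": 0,"y": 0,"z": -0.02,"yaw": 0},{"hand": -0.5,"x": 0,"y": 0,"z": 0,"yaw": 0},{"hand": -0.5,"x": 0,"y": 0,"z": 0,"yaw": 0}], "newtons": 15}}

```text
clock: 5.95
eef_pos: [465.5, -143.5, 195.0]
eef_rot: [3.141, -0.001, -3.122]
wrist_force: [-0.0, 0.1, -1.5]
finger_gap: 41.7
finger_force: 15.0
```

```bash
python3 - <<'E'
from h import *
S=camera("scene");s=manip.read_state();g=s["eef_pos"]+[0,0,19];c=proj("scene",g).astype(int)
x,y=c[0]-40,c[1]-30;cv2.imwrite("pics/c5.png",crop(S,x,y,80,60,640,480));print(s["eef_pos"],s["finger_gap"],x,y)
for a in(0,.3,.6):
    n=np.array([np.sin(a),0,-np.cos(a)]);print(a,*[((proj("scene",g+n*k)-[x,y]+.5)*8).round() for k in(-18,37)])
E
```

```text
[ 465.269 -143.356  194.527] 41.54376835820908 233 146
0 [325. 185.] [321. 376.]
0.3 [310. 198.] [350. 349.]
0.6 [297. 217.] [377. 313.]
```

View pics/c5.png

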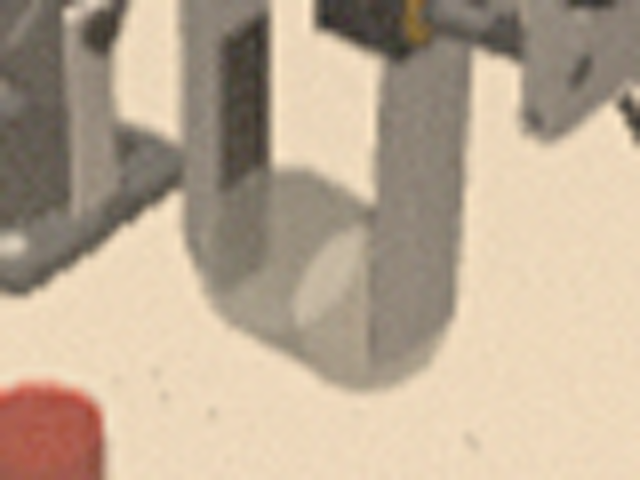

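The tilt worked: the mouth points toward lower right, with the rim bottom at (365,390) and the wall edges running (215,310)→(320,380) and (305,165)→(370,205). I'll fit those edge lines to get the tilt.

```bash
python3 - <<'E'
from h import *
S=np.mean([camera("scene").astype(float) for _ in range(6)],0);s=manip.read_state();g=s["eef_pos"]+[0,0,19]
x,y=233,146
G=cv2.resize(S[y:y+60,x:x+80].mean(2),(640,480),interpolation=cv2.INTER_CUBIC)
bg=np.median(G[400:470,200:600]);fgd=G<bg*.9
def edge(us,lo,hi,up):
    p=[]
    for u in us:
        col=G[lo:hi,u]; d=np.diff(cv2.GaussianBlur(col.reshape(-1,1),(1,15),0).ravel()); v=lo+(np.argmax(d) if up else np.argmin(d)); p.append((u,v))
    p=np.array(p); vx,vy,a,b=cv2.fitLine(p.astype(np.float32),cv2.DIST_HUBER,0,.01,.01).ravel(); print(p[::3].tolist());return vy/vx
s1=edge(range(225,312,6),290,410,True);s2=edge(range(312,368,5),150,225,False)
print("slopes",s1,s2)
for a in np.arange(.3,1.01,.1):
    n=np.array([np.sin(a),0,-np.cos(a)]);d=proj("scene",g+n*37)-proj("scene",g-n*18);print(round(a,2),d[1]/d[0])
    # silhouette tangent slopes at lower/upper sides
E
```

```text
[[225, 322], [243, 333], [261, 342], [279, 351], [297, 360]]
[[312, 170], [327, 178], [342, 187], [357, 196]]
slopes 0.5135916 0.62471145
0.3 3.786679395548821
0.4 2.49224406722357
0.5 1.727349463650807
0.6 1.2137303489921685
0.7 0.8386132167408001
0.8 0.5475185527180069
0.9 0.3108162135901933
1.0 0.11091948181568924
```

The edge slopes give a tilt of about 0.80 rad against a wanted 0.62, so I'll take back about 0.18. I'll lower the mouth over the peg again and push its low rim against the peg's -x side.

>>> {"api": "arm_command", "payload": {"targets": [{"hand": -0.5,"x": -0.006,"y": 0,"z": 0.03,"yaw": 0},{"hand": -0.5,"x": 0,"y": 0,"z": 0.03,"yaw": 0},{"hand": -0.5,"x": 0,"y": 0,"z": 0.03,"yaw": 0},{"hand": -0.5,"x": 0,"y": 0,"z": 0.02,"yaw": 0},{"hand": -0.5,"x": 0,"y": 0,"z": 0.01,"yaw": 0},{"hand": -0.5,"x": 0,"y": 0,"z": 0.01,"yaw": 0},{"hand": -0.5,"x": 0,"y": 0,"z": 0,"yaw": 0}]}}

```text
clock: 7.0
eef_pos: [471.6, -143.4, 65.2]
eef_rot: [3.141, -0.001, -3.122]
wrist_force: [0.0, 0.1, 0.4]
finger_gap: 41.5
finger_force: 15.0
```

>>> {"api": "arm_command", "payload": {"targets": [{"hand": -0.5,"x": -0.003,"y": 0,"z": 0,"yaw": 0},{"hand": -0.5,"x": -0.003,"y": 0,"z": 0,"yaw": 0},{"hand": -0.5,"x": -0.003,"y": 0,"z": 0,"yaw": 0}]}}

```text
clock: 7.3
eef_pos: [481.4, -143.4, 66.5]
eef_rot: [-3.141, 0.001, -3.122]
wrist_force: [-2.6, -1.2, 0.3]
finger_gap: 41.8
finger_force: 15.0
```

>>> {"api": "arm_command", "payload": {"targets": [{"hand": -0.5,"x": -0.002,"y": 0,"z": 0,"yaw": 0},{"hand": -0.5,"x": -0.002,"y": 0,"z": 0,"yaw": 0}]}}

```text
clock: 7.5
eef_pos: [484.9, -143.2, 66.0]
eef_rot: [-3.142, -0.0, -3.122]
wrist_force: [-1.9, -0.4, 0.9]
finger_gap: 41.6
finger_force: 15.0
```

>>> {"api": "arm_command", "payload": {"targets": [{"hand": -0.5,"x": 0.005,"y": 0,"z": 0,"yaw": 0},{"hand": -0.5,"x": 0.005,"y": 0,"z": -0.02,"yaw": 0},{"hand": -0.5,"x": 0,"y": 0,"z": -0.03,"yaw": 0},{"hand": -0.5,"x": 0,"y": 0,"z": -0.03,"yaw": 0},{"hand": -0.5,"x": 0,"y": 0,"z": -0.03,"yaw": 0},{"hand": -0.5,"x": 0,"y": 0,"z": -0.02,"yaw": 0},{"hand": -0.5,"x": 0,"y": 0,"z": 0,"yaw": 0},{"hand": -0.5,"x": 0,"y": 0,"z": 0,"yaw": 0}]}}

```text
clock: 8.3
eef_pos: [474.6, -143.4, 195.2]
eef_rot: [3.142, -0.0, -3.122]
wrist_force: [-0.3, -0.1, -1.9]
finger_gap: 41.7
finger_force: 15.0
```

```bash
python3 - <<'E'
from h import *
S=np.mean([camera("scene").astype(float) for _ in range(6)],0);s=manip.read_state();g=s["eef_pos"]+[0,0,19];c=proj("scene",g).astype(int)
x,y=c[0]-40,c[1]-30;np.save("pics/s6.npy",S)
cv2.imwrite("pics/c6.png",crop(S,x,y,80,60,640,480));print(s["eef_pos"],s["finger_gap"],x,y)
for a in np.arange(.3,1.01,.1):
    n=np.array([np.sin(a),0,-np.cos(a)]);A,B=proj("scene",g+n*37),proj("scene",g-n*18);d=A-B;print(round(a,2),d[1]/d[0],*((q-[x,y]+.5)*8 for q in(A,B)))
E
```

```text
[ 474.633 -143.317  195.096] 41.80503119713896 236 144
0.3 3.9566336179602644 [350.472 344.284] [312.505 194.066]
0.4 2.5848929083580012 [359.534 333.387] [307.77  199.582]
0.5 1.7852842443781716 [368.242 321.681] [303.207 205.575]
0.6 1.2528497426615202 [376.523 309.271] [298.867 211.98 ]
0.7 0.866248229885601 [384.304 296.267] [294.795 218.73 ]
0.8 0.5675445484608318 [391.52  282.783] [291.036 225.754]
0.9 0.3254894194490557 [398.108 268.935] [287.629 232.975]
1.0 0.1216523959562865 [404.01  254.843] [284.611 240.318]
```

View pics/c6.png

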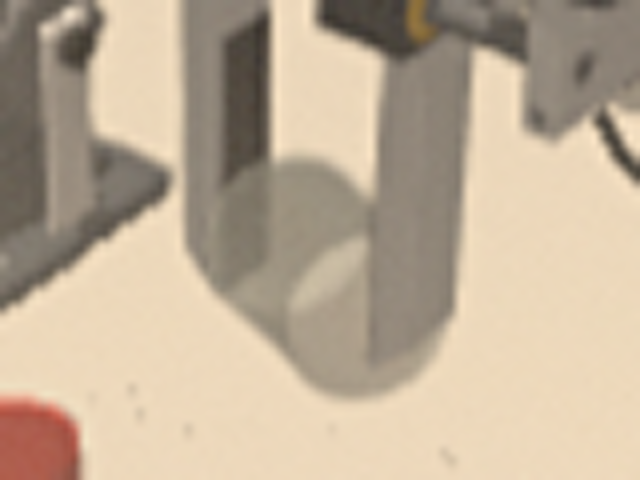

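The tilt is now about 0.63 rad (wall edge slope about 1), with the mouth ellipse centred at about (366,316), so the mouth sits at grasp + (18, 0, -30) mm. I'll move to the viewing pose, TCP about (564,140,199).

>>> {"api": "arm_command", "payload": {"targets": [{"hand": -0.5,"x": -0.005,"y": 0.015,"z": -0.001,"yaw": 0},{"hand": -0.5,"x": -0.01,"y": 0.03,"z": -0.001,"yaw": 0},{"hand": -0.5,"x": -0.01,"y": 0.03,"z": -0.001,"yaw": 0},{"hand": -0.5,"x": -0.01,"y": 0.03,"z": -0.001,"yaw": 0},{"hand": -0.5,"x": -0.01,"y": 0.03,"z": 0,"yaw": 0},{"hand": -0.5,"x": -0.01,"y": 0.03,"z": 0,"yaw": 0},{"hand": -0.5,"x": -0.01,"y": 0.03,"z": 0,"yaw": 0},{"hand": -0.5,"x": -0.01,"y": 0.03,"z": 0,"yaw": 0},{"hand": -0.5,"x": -0.01,"y": 0.03,"z": 0,"yaw": 0},{"hand": -0.5,"x": -0.01,"y": 0.026,"z": 0,"yaw": 0}]}}

```text
clock: 9.6
eef_pos: [564.6, 140.9, 199.4]
eef_rot: [-3.142, -0.001, -3.122]
wrist_force: [-1.2, -0.8, -1.2]
finger_gap: 41.6
finger_force: 15.0
```

>>> {"api": "arm_command", "payload": {"targets": [{"hand": -0.5,"x": 0,"y": 0,"z": 0,"yaw": 0},{"hand": -0.5,"x": 0,"y": 0,"z": 0,"yaw": 0},{"hand": -0.5,"x": 0,"y": 0,"z": 0,"yaw": 0}]}}

```text
clock: 9.9
eef_pos: [564.2, 138.7, 199.6]
eef_rot: [-3.141, -0.0, -3.123]
wrist_force: [-0.0, -0.9, -1.0]
finger_gap: 41.8
finger_force: 15.0
```

```bash
python3 - <<'E'
from h import *
S=np.mean([camera("scene").astype(float) for _ in range(4)],0);s=manip.read_state();g=s["eef_pos"]+[0,0,19]
x,y=195,95;cv2.imwrite("pics/c7.png",crop(S,x,y,80,60,640,480));print(s["eef_pos"],s["finger_gap"],s["wrist_force"])
L=np.array([628,140.6,122.8]);n=np.array([-.578,-.012,.816])
for P in(L,L+80*n,L+135*n,g+[18,0,-30]): print((proj("scene",P)-[x,y]+.5)*8)
E
```

```text
[564.429 138.688 200.016] 41.71894011449965 [ 0.488 -0.037 -1.368]
[264.662 331.68 ]
[149.007 204.866]
[ 58.836 105.994]
[152.469 202.255]
```

View pics/c7.png

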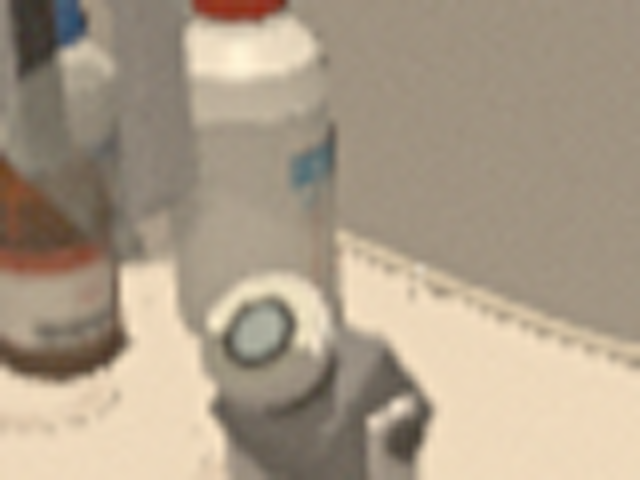

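The lens at (260,330) lies where projected. The beaker's low wall edge runs (20,170)→(110,250), and its rim bottom is at about (130,258), consistent with the mouth at (150,204). One last composite look at both views to confirm.

```bash
python3 - <<'E'
from h import *
a=[]
L=np.array([628,140.6,122.8]);n=np.array([-.578,-.012,.816])
for nm,x,y,w,h in(("scene",180,90,60,60),("top",150,115,60,60)):
    S=np.mean([camera(nm).astype(float) for _ in range(4)],0);c=crop(S,x,y,w,h,400,400)
    q=[tuple(((proj(nm,L+k*n)-[x,y]+.5)*400/60).astype(int).tolist()) for k in(0,80,135)];print(nm,q)
    for p in q: cv2.circle(c,p,3,(0,0,255),-1)
    a.append(c)
cv2.imwrite("pics/c8.png",np.hstack(a))
E
```

```text
scene [(320, 309), (224, 204), (149, 121)]
top [(257, 234), (232, 304), (212, 358)]
```

View pics/c8.png

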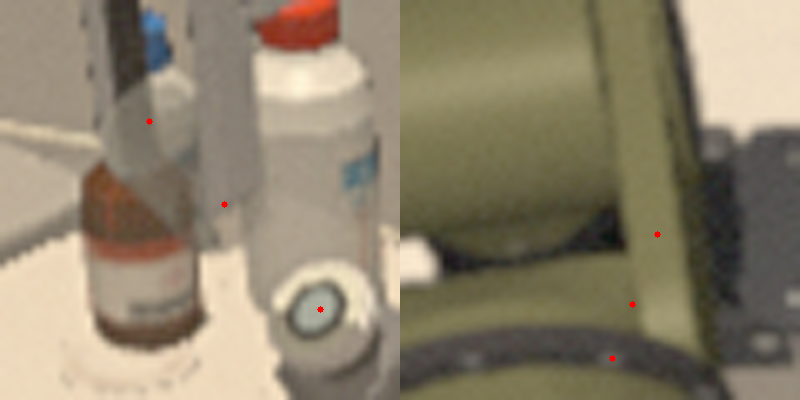

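In the scene view, the beaker's closed end at about (150,123) and its rim, bottom at about (210,250), straddle the lens axis points (149,121) and (224,204). The tilt is within about 0.1 rad. The arm hides the beaker in the top view. Handing in.

```bash
python3 -c "
from cell import manip
print(manip.read_state()['finger_force'],manip.sign_off())"
```

```text
the job is handed in; nothing more can be done
14.987101115402766 None
```

I handed the job in with the gripper alone holding the beaker at 15 N, its mouth facing the lens about 80 mm in front; by my image measurements it is centred to a few mm and within about 0.1 rad of the lens axis, but no pass/fail result came back.

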